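Press the last board onto a finger-jointed box

ROBOT

A 6-joint arm with a two-finger parallel gripper is mounted at the origin on a cart in front of the work surface, level with it; the furniture and walls round the work are solid. World frame = base frame: x ahead of the robot, y to its left, z up, the work surface at z = 0. Lengths are in m, angles in rad, forces in N, time in s.
With the tool pointing down it reaches from about 0.3 to 0.95 m from the base axis. Payload 3.1 kg.
Tool frame: the origin (TCP) lies between the finger pads; the fingertips stand 25 mm ahead of it and the grasp point (between the pads) lies 6 mm ahead of it; z points along the fingers, y is the line along which they close (so a half turn about z gives the same grasp; the last joint's range is limited). The gripper opens to 85 mm and grips with 20 to 120 N. Pads are 22 mm wide; open, the fingers measure 114 mm over their backs; the gripper's body (76 mm by 85 mm) begins 54 mm behind the grasp point. The pads swing forward as they close: fully open they stand 13 mm farther back than shut.
Start: joints at [1.052, 0.308, 1.634, -0, 1.2, -0.07], TCP at [0.271, 0.563, 0.256] pointing down, gripper open.
Joint ranges: [-3.06, 3.06], [-0.79, 1.96], [0.05, 2.63], [-1.19, 4.34], [0.05, 2.64], [-2.94, 2.94]. Speed limits (rad/s): [2.79, 2.79, 3.14, 3.14, 3.14, 3.14].

INTERFACE

Orientations are given as a unit quaternion [x, y, z, w].
In Python, from plant import monitor, cams, manip gives the robot as it stands.
- The arm moves only by the tool arm_command, never from a script. Its argument "increments" is a list of rows, each a list of 3 entries, a list of its own where there are three numbers: the turn, a rotation vector about the tool's x, y, z normalised to -1 to 1, where 1 is 8 degrees, then the shift along the tool's x, y, z normalised to -1 to 1, where 1 is 0.4 m, then the gripper command: -1 is fully open, 1 is shut, values between are in proportion. A call has 1 to 10 rows; each row shifts and turns the commanded pose from where the row before left it, along the tool's axes as they then stand; what a row does not reach is not made up. A row lasts 1/10 s, in which the tool goes at most 50 mm and 8.59 degrees, less where a joint would pass 70% of its speed; a pose out of reach is approached as far as the arm can. A call with a number of a shift or a turn outside -1 to 1 is refused whole. A call with a gripper value outside its range is refused whole. The fingers move at their own pace and stop on an object; "grip_force" is the grip in N (left out, the last holds). Time passes only in rows, so rows that do not move let the fingers close. It gives the time, the measured TCP pose, the force, the opening and the grip force at its end, in the units of the state.
- monitor.get_state(): the state, without advancing time (a new reading comes with each control period).
- cams.capture(name): name is "scene" or "top"; returns the picture (480x640x3 uint8, red, green, blue); there is no depth.
- cams.camera_model(name): a dict with "fx", "fy", "cx", "cy" (pixels), "R" (3x3) and "t" (3): a world point X has camera coordinates R X + t. Camera axes: x right, y down, z forward; pixel columns grow to the right and rows downward; lengths in m; the calibration is good to about 2 mm. A picture is of the moment at which its call begins. camera_model takes no time and is no camera call.
- manip.close_job(): hands the job in; it is judged then, once.
The state is a dict: "time_s": time; "joint_pos": joint angles; "dq": joint speeds; "tau": joint torques, N m; "tcp_pos": TCP position; "orientation": TCP orientation; "contact_force": force on the tool from outside, world axes, zero at the start; "wrist_torque": the same for the moment, N m; "gripper_width": finger opening in m; "grasp_force": force on a finger pad.
Only numpy, scipy, OpenCV 4.12 (cv2) and the standard library are available. Lean on these libraries where they do the work, as an engineer would, in place of code of your own. Each camera call takes 0.05 s, during which the arm holds its last target. There are 200 camera calls.

TASK

Close the finger-jointed box that stands on the assembly board: take the loose board lying on the bench and lower it flat across the box's two upright sides, feeling for the place where the fingers at both of its ends enter their slots together. Then press it down, at both ends, until it is fully home and flush with the fingertips of the sides, and let go. Do not force it: the box stands with a little play, and a hard push on fingers that are not over their slots would bruise them; leave the tools round about where they are.

Things in the scene. Friction and masses are not known exactly. Their poses are not given: they have to be found in the camera images.
- jig: Assembly board: flat plywood 120 x 262 x 12 mm, screwed to the bench; origin at the centre of its underside on the bench top, x across, y along, z up. On it, between two dark cleats along y and two end stops, stands the box, open at the top, of light wood: a bottom board 200 mm long (y), 56 wide (x), 12 thick, and an upright side, 56 wide and 12 thick, at each end, 176 mm apart inside.
- left_top (a point): Nominal top of the side at the assembly board's +y end, 94 mm from the middle and 108 mm above the bench. The top 12 mm of each side are cut into 4 square-edged fingers, 16 mm from centre to centre across the box (x), leaving 3 slots 8.6 mm wide, 12 mm deep, the middle one on the box's centre line. The inner edges of the tips are bevelled.
- right_top (a point): The same at the -y end. Both sides are springy and toe in about 1.2 mm at the top: the loose board wedges them apart as it goes down and they then grip it, so it does not fall home by its own weight.
- play (a point): Point midway between the cleats, 30 mm above the bench, at their top. Lengthwise and in yaw the box stands true to the assembly board, but across it (x) it has play: it stands off this middle, 3 to 5.5 mm toward one cleat or the other, and that is not measured. It slides in the play only when pushed sideways with about 14 N.
- seat (a point): Middle of the assembly board, 96 mm above the bench: the height of the loose board's underside when it is home, 12 mm below the sides' tips (across, the box stands up to 5.5 mm from it). Off the slots the loose board rides on the tips, underside 108 mm above the bench; over them it drops some 2 mm freely, then the sides resist with 10 to 18 N in all until it is home.
- last_board: Loose board of light wood lying flat on the bench: 200 mm long (its y), 56 wide (x), 12 thick, about 0.1 kg; origin at the centre of its underside, z up. Each end is cut into 3 square-edged fingers 7.1 mm wide, 16 mm apart, 12 mm long, the middle one on the centre line; both ends are alike. In its slot a finger has 1.5 mm of room in all, sideways. Keep the same side up.
- end_a (a point): Point on top of the loose board on its centre line, 94 mm from its middle toward its +y end (the fingers begin 88 mm from the middle). Home, it is 108 mm above the bench, flush with the sides' tips. A push of 12 to 16 N over each end is enough; up to 22 N does no harm.
- end_b (a point): The same at the loose board's -y end.
- marking_gauge: A bystander: wooden marking gauge, 60 x 218 x 74 mm, lying behind the work; origin at the centre of its underside.
- awl: A bystander: scratch awl with a dark handle, 134 mm long, 32 mm thick, lying behind the work on the right; origin at the centre of its underside.

How it is judged:
At the end, for the whole second after the job is handed in: The board lies at rest on the box, same side up as before, fingers in the slots: at both ends its top is at most 1 mm above the sides' tips (109 mm above the bench), its middle within 8 mm of the assembly board's, and parallel to it within 0.03 rad (z of each of end_a, end_b in the frame of jig below 0.109 m and horizontal distance between last_board and seat below 0.008 m and angle between the y axis of last_board and the y axis of jig, either way round below 0.03 rad and angle between last_board's own z axis and vertical below 0.03 rad and linear speed of last_board below 0.02 m/s); the robot touches nothing.
It fails at once if the loose board was forced against the box (contact force, the sides' squeeze included, over 40 N) (contact force between last_board and jig above 40 N).
It fails at once if the marking gauge or the awl was pushed more than 30 mm from its place (distance of any of marking_gauge, awl from where it was at the start of the episode above 0.03 m).
It also fails if it takes over 64 s, if anything falls off the work surface, if the arm or the gripper's body presses on something with over 40 N, if the wrist force passes 120 N, or if a joint passes its speed limit or range.

## Working session

There is one attempt and no reset: what is moved stays moved. The work goes in short steps, Python scripts to look and compute and a tool call to move; the robot and the scene stay as the last step left them, time stands still between calls to the robot, and variables do not carry over. Pictures are saved under pics/ and viewed, at most 10 in all, crops included, and the job is handed in when it is done.

Besides the shell and the picture viewer there is one more tool, called after "Emit:" as name(argument=value, ...), one argument or row to a line, values as JSON. arm_command: Moves the arm, as the interface text tells. Its arguments: {"type":"object","properties":{"increments":{"type":"array","items":{"type":"array"}},"grip_force":{"type":"number"}},"required":["increments"]}

```bash
mkdir -p pics
python3 - <<'E'
from plant import monitor,cams
import cv2,json
s=monitor.get_state();print(s)
for n in("scene","top"):
    cv2.imwrite(f"pics/{n}0.png",cams.capture(n)[:,:,::-1]);print(n,cams.camera_model(n))
E
```

```text
{'time_s': 0.0, 'joint_pos': array([ 1.05228388e+00,  3.08994974e-01,  1.63520344e+00, -1.98974282e-05,
        1.19970833e+00, -6.96475452e-02]), 'dq': array([-0.00115579, -0.0004077 ,  0.00100193,  0.00048391, -0.00049386,
       -0.00089289]), 'tau': array([-5.49213619e-04, -4.15265036e+01, -2.76658416e+01, -4.52525194e-05,
        1.03864213e-02, -2.80399013e-05]), 'tcp_pos': array([0.27082962, 0.56241327, 0.25504522]), 'orientation': array([ 2.22549407e-01,  9.74920726e-01, -1.11005512e-03, -3.26509953e-04]), 'contact_force': array([-0.46626736,  0.27233582, -0.36290462]), 'wrist_torque': array([-0.03009664, -0.00729937,  0.03007869]), 'grasp_force': 0.0, 'gripper_width': 0.08538726346682293}
scene {'fx': 497.59846267841743, 'fy': 497.59846267841743, 'cx': 323.49045425862676, 'cy': 228.7727328455266, 'R': array([[ 0.56939521, -0.82205993,  0.00256104],
       [-0.56411373, -0.39299254, -0.72617667],
       [ 0.59796722,  0.4120368 , -0.68750337]]), 't': array([-0.31300993,  0.39926764,  0.59528626])}
top {'fx': 442.5839897329943, 'fy': 442.5839897329943, 'cx': 317.05660211048206, 'cy': 238.86931582513557, 'R': array([[ 0.04110506, -0.99915185, -0.00244059],
       [-0.9784164 , -0.03975667, -0.20278252],
       [ 0.2025135 ,  0.0107233 , -0.97922076]]), 't': array([-0.02193555,  0.58148644,  0.83847271])}
```

View pics/top0.png

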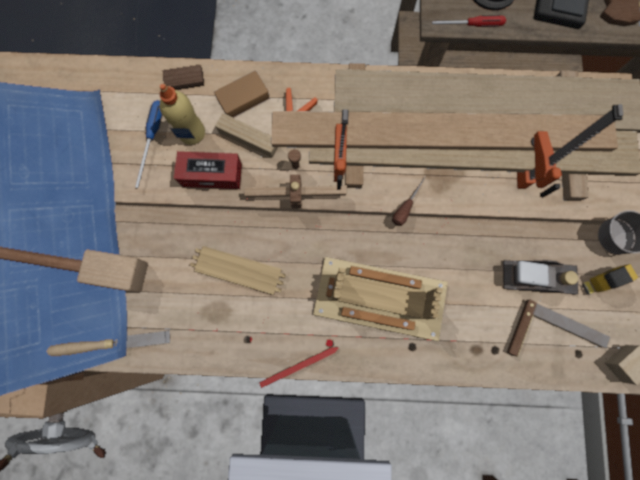

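View pics/scene0.png

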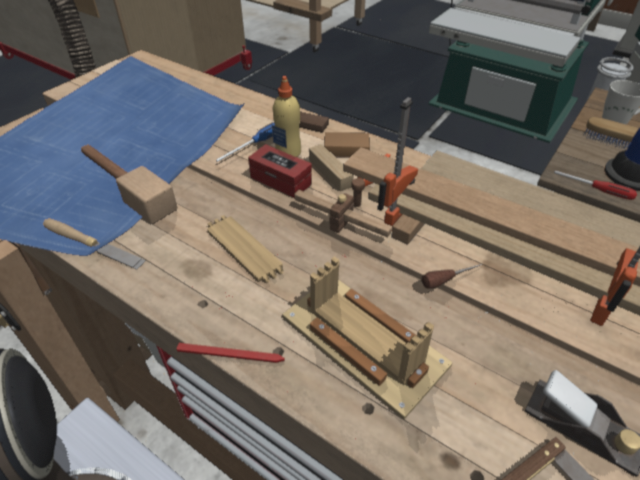

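```bash
cat > h.py <<'E'
import numpy as np,cv2
from plant import monitor,cams
def ray(n,uv,z):
    m=cams.camera_model(n);R=np.array(m['R']);t=np.array(m['t'])
    uv=np.atleast_2d(uv).astype(float)
    d=np.c_[(uv[:,0]-m['cx'])/m['fx'],(uv[:,1]-m['cy'])/m['fy'],np.ones(len(uv))]@R
    c=-R.T@t
    return c+d*((z-c[2])/d[:,2])[:,None]
def proj(n,X):
    m=cams.camera_model(n);p=np.atleast_2d(X)@np.array(m['R']).T+m['t']
    return np.c_[p[:,0]/p[:,2]*m['fx']+m['cx'],p[:,1]/p[:,2]*m['fy']+m['cy']]
E
python3 - <<'E'
from h import *
t=cv2.imread('pics/top0.png');s=cv2.imread('pics/scene0.png')
a=cv2.resize(t[240:350,180:300],None,fx=5,fy=5,interpolation=cv2.INTER_CUBIC)[:550]
b=cv2.resize(t[248:348,302:457],None,fx=5,fy=5,interpolation=cv2.INTER_CUBIC)
cv2.imwrite('pics/a.png',a);cv2.imwrite('pics/b.png',b)
print(proj('top',[[.271,.563,.256],[.3,0,0]]))
print(ray('top',[[193,271],[203,250],[286,273],[277,294]],.012))
print(ray('top',[[323,259],[447,291],[437,338],[314,318]],.012))
E
```

```text
[[-74.51732005 404.00173575]
 [312.32966231 380.59903876]]
[[0.5119832  0.260879   0.012     ]
 [0.55769188 0.24399704 0.012     ]
 [0.51575108 0.06467979 0.012     ]
 [0.47102774 0.08100093 0.012     ]]
[[ 0.54872249 -0.01201222  0.012     ]
 [ 0.49176166 -0.27308907  0.012     ]
 [ 0.39506867 -0.25093903  0.012     ]
 [ 0.4249514   0.00180839  0.012     ]]
```

View pics/a.png

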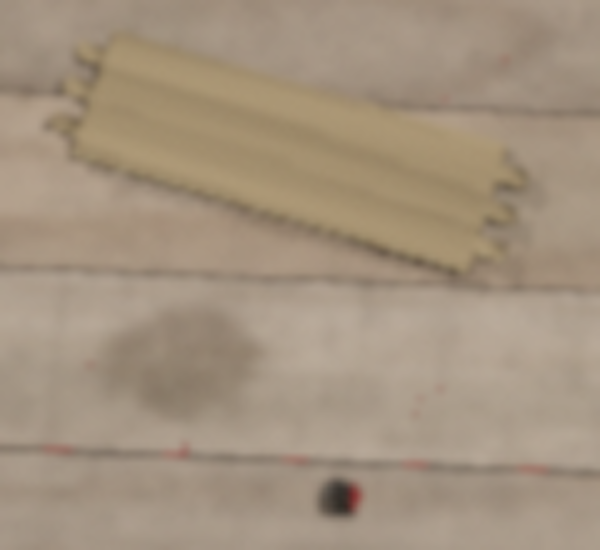

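View pics/b.png

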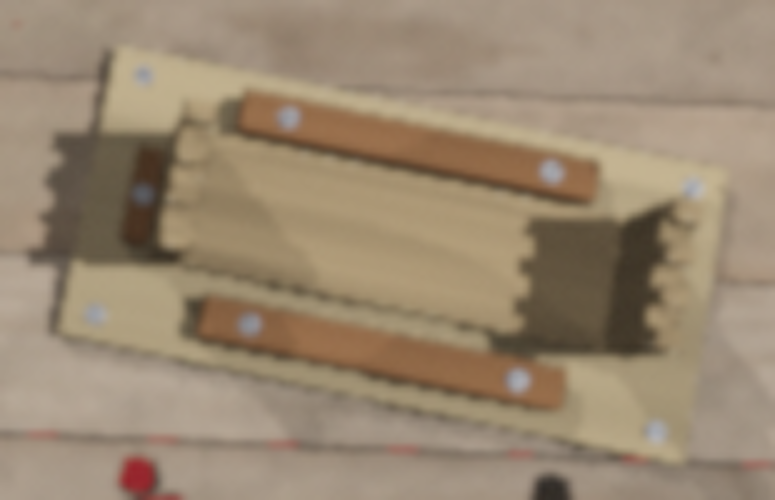

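Run:
```python
from h import *
A=lambda p:(np.array(p)+.5)/5-.5+[180,240]
B=lambda p:(np.array(p)+.5)/5-.5+[302,248]
q=ray('top',A([[113,35],[72,155],[508,152],[462,272]]),.012)[:,:2];c=q.mean(0);d=q[:2].sum(0)-q[2:].sum(0)
print('board',c,np.linalg.norm(d)/2,np.degrees(np.arctan2(d[1],d[0])),q)
q=ray('top',B([[113,48],[57,333],[727,172],[683,462]]),.012)[:,:2];c=q.mean(0);d=q[:2].sum(0)-q[2:].sum(0)
th=np.arctan2(d[1],d[0]);print('jig',c,np.linalg.norm(d)/2,np.degrees(th))
l=ray('top',B([[197,108],[187,150],[180,192],[173,232]]),.108)[:,:2].mean(0);r=ray('top',B([[685,212],[675,248],[670,285],[663,322]]),.108)[:,:2].mean(0)
e=l-r;print('box',(l+r)/2,np.linalg.norm(e),np.degrees(np.arctan2(e[1],e[0])))
y=np.array([np.cos(th),np.sin(th)]);x=np.array([y[1],-y[0]]);print('off x,y',((l+r)/2-c)@x,((l+r)/2-c)@y)
q=ray('top',B([[245,92],[597,162],[595,200],[240,133],[207,297],[563,370],[558,408],[197,337]]),.030)[:,:2]
print('cleats',(q-c)@x)
# bottom board edges between cleats in image
q=ray('top',B([[190,268],[520,335]]),.024)[:,:2];print('bot edge',(q-c)@x)
```

```text
board [0.51754245 0.16795283] 0.174662392650196 75.81668695524506 [[0.56496629 0.24639028]
 [0.51291528 0.2588535 ]
 [0.52168718 0.07514557]
 [0.47060107 0.09142198]]
jig [ 0.47176084 -0.1342421 ] 0.26163230265765275 80.81692924057329
box [ 0.47722691 -0.13377752] 0.18524348571634736 81.16593372906732
off x,y 0.005321872035183931 0.001330957083252056
cleats [ 0.05063942  0.05100896  0.03540746  0.03346309 -0.03502304 -0.03494202
 -0.05020121 -0.05157782]
bot edge [-0.02448457 -0.02420907]
```

Emit:
arm_command(
  increments=[
    [[0,0,0.98],[0,0,0],-1],
    [[0,0,0.98],[0,0,0],-1],
    [[0,0,0.98],[0,0,0],-1],
    [[0,0,0.98],[0,0,0],-1],
    [[0,0,0.98],[0,0,0],-1],
    [[0,0,0.98],[0,0,0],-1],
    [[0,0,0.98],[0,0,0],-1],
    [[0,0,0.98],[0,0,0],-1],
    [[0,0,0.98],[0,0,0],-1],
    [[0,0,0.98],[0,0,0],-1],
  ],
)

```text
time_s: 1.1
tcp_pos: [0.271, 0.5627, 0.2555]
orientation: [0.79, 0.613, -0.001, 0.0]
contact_force: [-0.2, -0.0, 0.3]
gripper_width: 0.085
grasp_force: 0.0
```

```bash
cat >> h.py <<'E'
from scipy.spatial.transform import Rotation as Ro
def to(x,y,z,yaw=None):
    s=monitor.get_state();R=Ro.from_quat(s['orientation']);M=R.as_matrix()
    print('t',s['time_s'],'tcp',s['tcp_pos'].round(4),'yawY',np.degrees(np.arctan2(M[1,1],M[0,1])).round(2),'z',M[:,2].round(4),'F',s['contact_force'].round(1),s['wrist_torque'].round(2),'w',s['gripper_width'])
    print('shift units',(M.T@(np.array([x,y,z])-s['tcp_pos'])/.4).round(4))
    if yaw is not None:
        T=Ro.from_matrix(np.array([[-np.sin(yaw),np.cos(yaw),0],[np.cos(yaw),np.sin(yaw),0],[0,0,-1]]).T@np.eye(3)) if 0 else Ro.from_matrix(np.c_[[-np.sin(-yaw)*-1*-1,0,0],[0,0,0],[0,0,0]]) if 0 else None
        Y=np.array([np.cos(yaw),np.sin(yaw),0]);Z=np.array([0,0,-1.]);X=np.cross(Y,Z)
        print('turn units',(np.degrees((R.inv()*Ro.from_matrix(np.c_[X,Y,Z])).as_rotvec())/8).round(3))
E
sed -i '/if 0 else/d' h.py
python3 -c "
from h import *
to(.5175,.168,.12,np.radians(-14.2))"
```

```text
t 1.1 tcp [0.271  0.5627 0.2555] yawY -14.44 z [-7.0e-04 -1.3e-03 -1.0e+00] F [-0.2 -0.   0.3] [-0.03  0.05 -0.01] w 0.08498324202672812
shift units [-0.8014  0.843   0.3395]
turn units [-0.003  0.01  -0.03 ]
```

Emit:
arm_command(
  increments=[
    [[0,0,0],[-0.08,0.084,0.03],-1],
    [[0,0,0],[-0.08,0.084,0.03],-1],
    [[0,0,0],[-0.08,0.084,0.03],-1],
    [[0,0,0],[-0.08,0.084,0.03],-1],
    [[0,0,0],[-0.08,0.084,0.03],-1],
    [[0,0,0],[-0.08,0.084,0.03],-1],
    [[0,0,0],[-0.08,0.084,0.03],-1],
    [[0,0,0],[-0.08,0.084,0.03],-1],
    [[0,0,0],[-0.08,0.084,0.03],-1],
    [[0,0,0],[-0.08,0.084,0.03],-1],
  ],
)

```text
time_s: 2.1
tcp_pos: [0.5194, 0.169, 0.1355]
orientation: [0.789, 0.615, -0.0, -0.0]
contact_force: [0.5, 0.7, -0.3]
gripper_width: 0.0851
grasp_force: 0.0
```

```bash
python3 -c "
from h import *
to(.5175,.168,.034,np.radians(-14.2))"
```

```text
t 2.1 tcp [0.5194 0.169  0.1355] yawY -14.12 z [-5.e-04 -0.e+00 -1.e+00] F [ 0.5  0.7 -0.3] [ 0.08  0.01 -0.01] w 0.08506949185479185
shift units [-0.0036 -0.004   0.2538]
turn units [-0.003  0.001  0.01 ]
```

Emit:
arm_command(
  increments=[
    [[0,0,0],[-0.004,-0.004,0.1],-1],
    [[0,0,0],[0,0,0.1],-1],
    [[0,0,0],[0,0,0.04],-1],
    [[0,0,0],[0,0,0.024],-1],
    [[0,0,0],[0,0,0],0],
    [[0,0,0],[0,0,0],0.3],
    [[0,0,0],[0,0,0],0.6],
    [[0,0,0],[0,0,0],1],
    [[0,0,0],[0,0,0],1],
    [[0,0,0],[0,0,0],1],
  ],
  grip_force=60,
)

```text
time_s: 3.1
tcp_pos: [0.5184, 0.1702, 0.0327]
orientation: [0.789, 0.615, 0.001, 0.001]
contact_force: [-2.1, -0.0, 7.0]
gripper_width: 0.0514
grasp_force: 61.8
```

```bash
python3 -c "
from h import *
to(.5175,.168,.2,np.radians(-14.2))
cv2.imwrite('pics/s1.png',cv2.resize(cams.capture('scene')[180:330,150:350,::-1],None,fx=4,fy=4))"
```

```text
t 3.1 tcp [0.5184 0.1702 0.0327] yawY -14.1 z [ 2.9e-03  8.0e-04 -1.0e+00] F [-2.1 -0.   7. ] [-0.    0.33 -0.01] w 0.051435013096906665
shift units [-5.300e-03  3.000e-04 -4.182e-01]
turn units [ 0.019 -0.011  0.013]
```

View pics/s1.png

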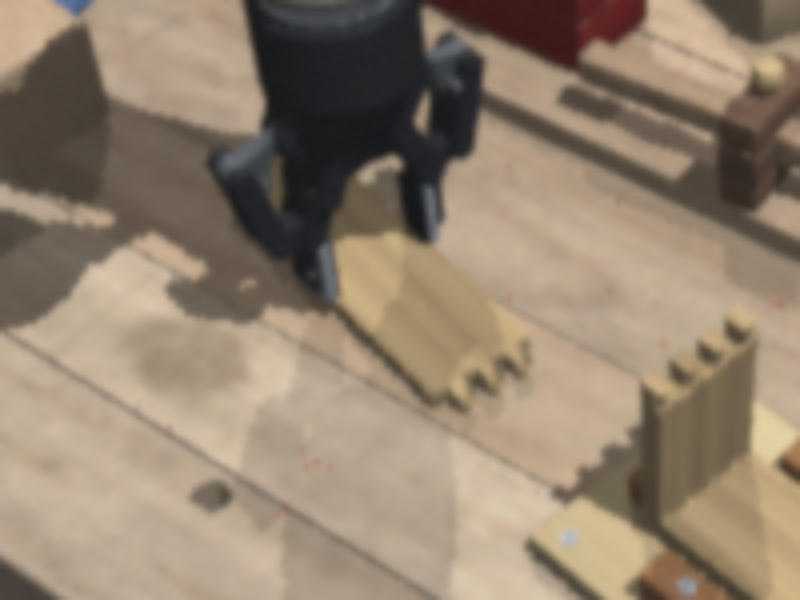

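Emit:
arm_command(
  increments=[
    [[0,0,0],[0,0,-0.02],1],
    [[0,0,0],[0,0,-0.05],1],
    [[0,0,0],[0,0,-0.1],1],
    [[0,0,0],[0,0,-0.1],1],
    [[0,0,0],[0,0,-0.1],1],
    [[0,0,0],[0,0,-0.02],1],
    [[0,0,0],[0,0,0],1],
  ],
)

```text
time_s: 3.85
tcp_pos: [0.5187, 0.1701, 0.1894]
orientation: [0.789, 0.615, 0.003, 0.001]
contact_force: [0.0, -0.2, -0.8]
gripper_width: 0.0503
grasp_force: 62.6
```

```bash
python3 -c "
from h import *
to(.476,-.135,.19,np.radians(-9.2))
t=cams.capture('top')[:,:,::-1];s=cams.capture('scene')[:,:,::-1]
P=np.array([.518,.168,.16]);print(proj('top',P),proj('scene',P))
cv2.imwrite('pics/t2f.png',t);cv2.imwrite('pics/s2f.png',s)
u,v=proj('top',P)[0].astype(int);a=cv2.resize(t[v-60:v+60,u-80:u+80],None,fx=5,fy=5,interpolation=cv2.INTER_CUBIC);cv2.imwrite('pics/t2.png',a);print(u,v)"
```

```text
t 3.85 tcp [0.5187 0.1701 0.1894] yawY -14.1 z [ 0.0057  0.0013 -1.    ] F [ 0.  -0.2 -0.8] [-0.04 -0.02 -0.03] w 0.05032695870915837
shift units [-0.7658  0.0824 -0.0031]
turn units [ 0.038 -0.017 -0.613]
[[222.25834309 258.81920683]] [[233.81124985 185.50232841]]
222 258
```

View pics/t2.png

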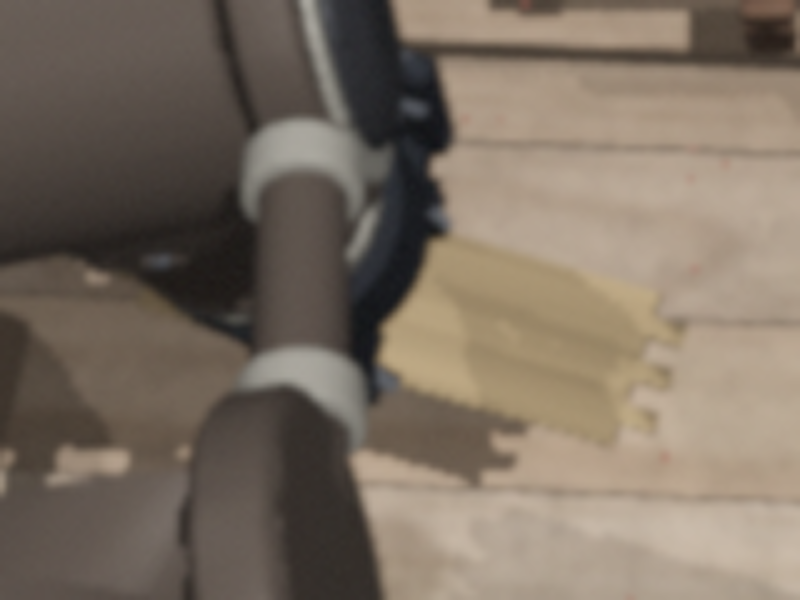

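Run:
```python
from h import *
s=monitor.get_state();p=s['tcp_pos'][:2];M=Ro.from_quat(s['orientation']).as_matrix()
x=M[:2,1];x=x/np.linalg.norm(x);y=np.array([-x[1],x[0]])
A=lambda q:(np.array(q)+.5)/5-.5+[142,198]
q=ray('top',A([[683,335],[668,378],[653,420],[440,235],[660,295],[385,368],[612,443]]),.1687)[:,:2]
print(np.c_[(q-p)@x,(q-p)@y]*1000)
```

```text
[[  19.60688726 -100.76098804]
 [   3.63775134 -100.28875184]
 [ -11.87329464  -99.71443945]
 [  29.34246875   -7.33069217]
 [  30.88690276  -88.70422147]
 [ -21.08395235   -4.11689304]
 [ -23.54780295  -88.4617671 ]]
```

Run:
```python
from h import *
t=cv2.imread('pics/top0.png');h=cv2.cvtColor(t,cv2.COLOR_BGR2HSV)
m=cv2.inRange(h,(5,110,90),(16,255,255));m[:, :300]=0;m[:,460:]=0;m[:250]=0;m[345:]=0
n,l,st,c=cv2.connectedComponentsWithStats(m)
for i in range(1,n):
    if st[i,4]<200: continue
    v,u=np.nonzero(l==i);q=ray('top',np.c_[u,v],.03)[:,:2].astype(np.float32)
    f=cv2.minAreaRect(q*1000);d=cv2.fitLine(q,cv2.DIST_L2,0,.01,.01).ravel();print(st[i],f,np.degrees(np.arctan2(d[1],d[0])),q.mean(0))
# plate long edges: saturation step along normals
g=cv2.GaussianBlur(h[:,:,1].astype(np.float32),(3,3),0)
for k in range(3):
    g=cv2.GaussianBlur(cv2.cvtColor(t,cv2.COLOR_BGR2Lab)[:,:,2].astype(np.float32),(3,3),0);break
B=lambda p:(np.array(p)+.5)/5-.5+[302,248]
for a,b in(((113,48),(727,172)),((57,333),(683,462))):
    a,b=B(a),B(b);nn=np.array([-(b-a)[1],(b-a)[0]]);nn/=np.linalg.norm(nn);P=[]
    for s in np.linspace(.08,.92,60):
        r=np.arange(-4,4.01,.2);pts=(a+(b-a)*s+nn*r[:,None]).astype(np.float32)
        pr=cv2.remap(g,pts[:,:1],pts[:,1:],cv2.INTER_LINEAR).ravel();gr=np.abs(np.gradient(pr));P.append(pts[gr.argmax()])
    q=ray('top',np.array(P),.012)[:,:2].astype(np.float32);d=cv2.fitLine(q,cv2.DIST_HUBER,0,.01,.01).ravel();print('edge',np.degrees(np.arctan2(d[1],d[0])),d[2:])
```

```text
[349 267  72  21 519] ((513.1187744140625, -140.5396270751953), (147.61209106445312, 17.075077056884766), 80.56896209716797) 80.68995 [ 0.51307255 -0.13997807]
[341 308  74  22 544] ((429.7129821777344, -126.76335144042969), (148.6522674560547, 17.627286911010742), 81.17076110839844) 81.08331 [ 0.42914104 -0.12654705]
edge 80.68531 [ 0.5335329  -0.14343132]
edge 80.498505 [ 0.410724   -0.12494951]
```

Emit:
arm_command(
  increments=[
    [[0.019,-0.009,-0.153],[-0.096,0,0],1],
    [[0.019,-0.008,-0.153],[-0.096,0,0],1],
    [[0,0,-0.153],[-0.096,0,0],1],
    [[0,0,-0.154],[-0.096,0,0],1],
    [[0,0,0],[-0.096,0,0],1],
    [[0,0,0],[-0.096,0,0],1],
    [[0,0,0],[-0.096,0,0],1],
    [[0,0,0],[-0.06,0,0],1],
    [[0,0,0],[0,0,0],1],
  ],
)

```text
time_s: 4.85
tcp_pos: [0.4601, -0.1198, 0.1848]
orientation: [0.763, 0.647, -0.004, -0.003]
contact_force: [-0.0, 0.6, -0.9]
gripper_width: 0.0507
grasp_force: 62.5
```

```bash
python3 -c "
from h import *
to(.476,-.135,.16,np.radians(-9.2))"
```

```text
t 4.85 tcp [ 0.4601 -0.1198  0.1848] yawY -9.44 z [-1.030e-02 -5.000e-04 -9.999e-01] F [-0.   0.6 -0.9] [ 0.04 -0.01  0.01] w 0.05068110898056009
shift units [-0.0307  0.0461  0.0616]
turn units [-0.072  0.015 -0.03 ]
```

Emit:
arm_command(
  increments=[
    [[-0.036,0.008,-0.01],[-0.016,0.02,0.03],1],
    [[-0.036,0.007,-0.01],[-0.015,0.018,0.03],1],
    [[0,0,0],[0,0,0],1],
    [[0,0,0],[0,0,0],1],
  ],
)

```text
time_s: 5.25
tcp_pos: [0.4742, -0.1316, 0.1618]
orientation: [0.761, 0.649, 0.001, 0.0]
contact_force: [-0.4, 0.3, -2.1]
gripper_width: 0.0505
grasp_force: 62.6
```

```bash
python3 -c "
from h import *
to(.4740,-.1335,.16,np.radians(-9.25))
t=cams.capture('top')[:,:,::-1];s=cams.capture('scene')[:,:,::-1]
print(proj('scene',[.47,-.13,.12]))
a=cv2.resize(t[230:350,370:470],None,fx=5,fy=5,interpolation=cv2.INTER_CUBIC);b=cv2.resize(s[230:410,270:450],None,fx=3.33,fy=3.33,interpolation=cv2.INTER_CUBIC)[:600]
cv2.imwrite('pics/c3.png',a);cv2.imwrite('pics/d3.png',b)"
```

```text
t 5.25 tcp [ 0.4742 -0.1316  0.1618] yawY -9.03 z [ 1.3e-03  8.0e-04 -1.0e+00] F [-0.4  0.3 -2.1] [ 0.03  0.01 -0.02] w 0.05053316030971624
shift units [-0.0048  0.0002  0.0045]
turn units [ 0.009 -0.007  0.028]
[[365.01892198 294.70238622]]
```

View pics/c3.png

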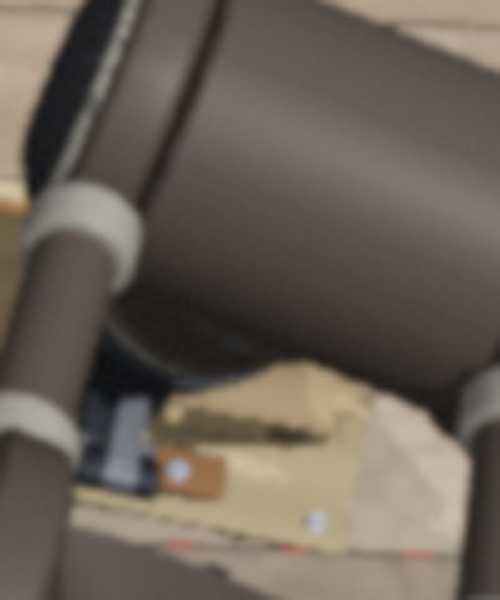

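View pics/d3.png

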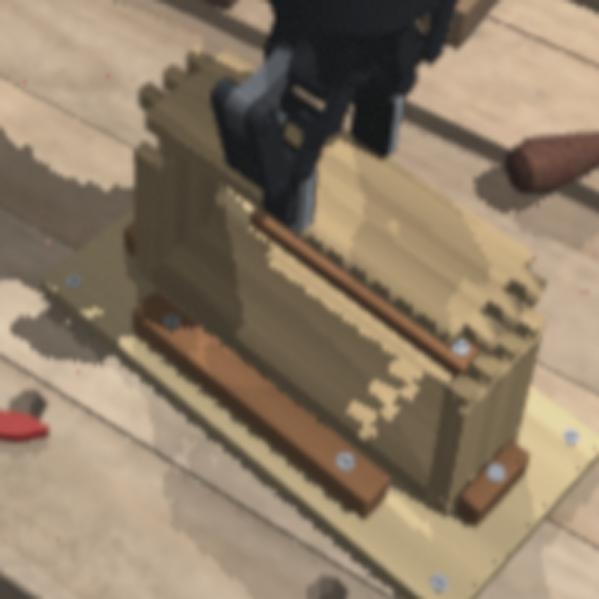

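Emit:
arm_command(
  increments=[
    [[0.009,-0.007,0.028],[-0.005,0,0.02],1],
    [[0,0,0],[0,0,0.02],1],
    [[0,0,0],[0,0,0.007],1],
    [[0,0,0],[0,0,0.003],1],
    [[0,0,0],[0,0,0.002],1],
    [[0,0,0],[0,0,0.002],1],
    [[0,0,0],[0,0,0],1],
  ],
)

```text
time_s: 6.05
tcp_pos: [0.475, -0.1345, 0.1416]
orientation: [0.762, 0.648, 0.001, 0.002]
contact_force: [-0.8, -0.3, -1.4]
gripper_width: 0.0505
grasp_force: 62.6
```

```bash
python3 -c "
from h import *
to(.4740,-.1335,.14,np.radians(-9.25))"
```

```text
t 6.05 tcp [ 0.475  -0.1345  0.1416] yawY -9.28 z [ 0.0034 -0.0015 -1.    ] F [-0.8 -0.3 -1.4] [0.05 0.01 0.03] w 0.0504992126848716
shift units [ 0.0021 -0.0028  0.0041]
turn units [ 0.025  0.007 -0.003]
```

Emit:
arm_command(
  increments=[
    [[0,0,0],[0,0,0.002],1],
    [[0,0,0],[0,0,0.002],1],
    [[0,0,0],[0,0,0.002],1],
    [[0,0,0],[0,0,0],1],
    [[0,0,0],[0,0,0],1],
  ],
)

```text
time_s: 6.55
tcp_pos: [0.4749, -0.1345, 0.1391]
orientation: [0.762, 0.648, 0.001, 0.002]
contact_force: [0.0, 0.1, -0.7]
gripper_width: 0.0507
grasp_force: 62.7
```

```bash
python3 -c "
from h import *
to(.4740,-.1335,.14,np.radians(-9.25))"
```

```text
t 6.55 tcp [ 0.4749 -0.1345  0.1391] yawY -9.28 z [ 0.0031 -0.0014 -1.    ] F [ 0.   0.1 -0.7] [ 0.04 -0.01 -0.01] w 0.05072627906087644
shift units [ 0.0021 -0.0025 -0.0022]
turn units [ 0.024  0.006 -0.004]
```

Emit:
arm_command(
  increments=[
    [[0.024,0.006,0],[0,0,0.002],1],
    [[0,0,0],[0,0,0.002],1],
    [[0,0,0],[0,0,0.002],1],
    [[0,0,0],[0,0,0],1],
    [[0,0,0],[0,0,0],1],
  ],
)

```text
time_s: 7.05
tcp_pos: [0.4749, -0.1344, 0.1368]
orientation: [0.762, 0.648, 0.0, 0.0]
contact_force: [0.3, 0.9, -0.6]
gripper_width: 0.0509
grasp_force: 62.3
```

```bash
python3 -c "
from h import *
to(.4740,-.1335,.14,np.radians(-9.25))"
```

```text
t 7.05 tcp [ 0.4749 -0.1344  0.1368] yawY -9.28 z [ 1.e-04  0.e+00 -1.e+00] F [ 0.3  0.9 -0.6] [ 0.1  -0.02  0.01] w 0.050873611890100666
shift units [ 0.002  -0.0027 -0.0081]
turn units [ 0.001 -0.    -0.003]
```

Emit:
arm_command(
  increments=[
    [[0,0,0],[0,0,0.002],1],
    [[0,0,0],[0,0,0.002],1],
    [[0,0,0],[0,0,0.002],1],
    [[0,0,0],[0,0,0],1],
    [[0,0,0],[0,0,0],1],
  ],
)

```text
time_s: 7.55
tcp_pos: [0.475, -0.1344, 0.1344]
orientation: [0.762, 0.648, 0.0, 0.0]
contact_force: [-1.2, 1.8, 2.2]
gripper_width: 0.0503
grasp_force: 62.6
```

```bash
python3 -c "
from h import *
to(.4740,-.1335,.14,np.radians(-9.25))
s=cams.capture('scene')[:,:,::-1]
b=cv2.resize(s[250:390,310:440],None,fx=4.2,fy=4.2,interpolation=cv2.INTER_CUBIC)
cv2.imwrite('pics/d4.png',b)"
```

```text
t 7.55 tcp [ 0.475  -0.1344  0.1344] yawY -9.27 z [ 1.e-04  1.e-04 -1.e+00] F [-1.2  1.8  2.2] [ 0.19 -0.02 -0.03] w 0.05034799953851366
shift units [ 0.0018 -0.0028 -0.0139]
turn units [ 0.001 -0.001 -0.003]
```

View pics/d4.png

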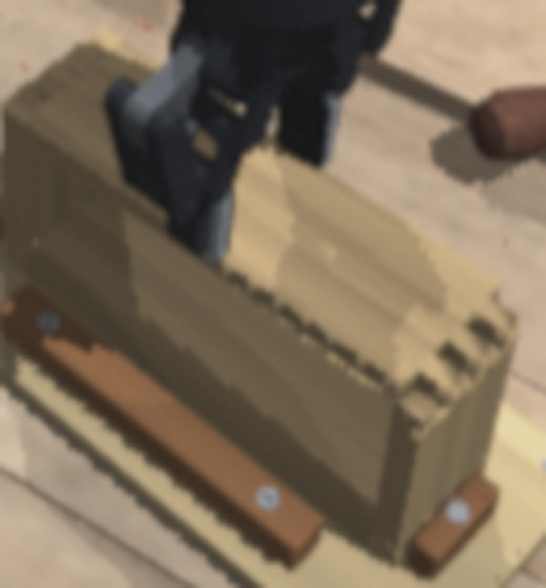

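Emit:
arm_command(
  increments=[
    [[0,0,0],[0,0,0.002],1],
    [[0,0,0],[0,0,0.002],1],
    [[0,0,0],[0,0,0],1],
    [[0,0,0],[0,0,0],1],
  ],
)

```text
time_s: 8.0
tcp_pos: [0.4752, -0.1344, 0.1338]
orientation: [0.762, 0.648, 0.0, -0.0]
contact_force: [-2.2, 2.2, 6.9]
gripper_width: 0.0507
grasp_force: 67.6
```

```bash
python3 -c "
from h import *
to(.4740,-.1335,.14,np.radians(-9.25))"
```

```text
t 8.0 tcp [ 0.4752 -0.1344  0.1338] yawY -9.27 z [ 2.e-04  2.e-04 -1.e+00] F [-2.2  2.2  6.9] [ 0.35  0.33 -0.  ] w 0.05070574096349226
shift units [ 0.0017 -0.0033 -0.0155]
turn units [ 0.001 -0.002 -0.003]
```

Emit:
arm_command(
  increments=[
    [[0,0,0],[0,0.002,0],1],
    [[0,0,0],[0,0.002,0],1],
    [[0,0,0],[0,0,0],1],
  ],
)

```text
time_s: 8.3
tcp_pos: [0.4755, -0.1343, 0.1337]
orientation: [0.762, 0.648, -0.001, -0.001]
contact_force: [-5.1, 3.3, 9.8]
gripper_width: 0.0507
grasp_force: 69.3
```

```bash
python3 -c "
from h import *
to(.4740,-.1335,.14,np.radians(-9.25))"
```

```text
t 8.3 tcp [ 0.4755 -0.1343  0.1337] yawY -9.27 z [-0.003  0.001 -1.   ] F [-5.1  3.3  9.8] [ 0.45  0.77 -0.01] w 0.05069790632151052
shift units [ 0.0015 -0.0042 -0.0157]
turn units [-0.022 -0.004 -0.002]
```

Emit:
arm_command(
  increments=[
    [[0,0,0],[0,-0.002,0],1],
    [[0,0,0],[0,-0.002,0],1],
    [[0,0,0],[0,-0.002,0],1],
    [[0,0,0],[0,-0.002,0],1],
    [[0,0,0],[0,0,0],1],
  ],
)

```text
time_s: 8.8
tcp_pos: [0.4749, -0.1345, 0.1338]
orientation: [0.762, 0.647, 0.001, 0.001]
contact_force: [2.8, 2.9, 5.6]
gripper_width: 0.0507
grasp_force: 66.0
```

```bash
python3 -c "
from h import *
to(.4740,-.1335,.14,np.radians(-9.25))"
```

```text
t 8.8 tcp [ 0.4749 -0.1345  0.1338] yawY -9.3 z [ 3.8e-03 -7.0e-04 -1.0e+00] F [2.8 2.9 5.6] [ 0.4  -0.37 -0.04] w 0.05069397039905884
shift units [ 0.002  -0.0026 -0.0154]
turn units [ 0.028  0.    -0.006]
```

Emit:
arm_command(
  increments=[
    [[0,0,0],[0,-0.002,0],1],
    [[0,0,0],[0,-0.002,0],1],
    [[0,0,0],[0,0,0],1],
  ],
)

```text
time_s: 9.1
tcp_pos: [0.4739, -0.1343, 0.1338]
orientation: [0.762, 0.647, 0.002, 0.002]
contact_force: [5.0, 2.9, 4.7]
gripper_width: 0.0506
grasp_force: 65.7
```

```bash
python3 -c "
from h import *
to(.4740,-.1335,.14,np.radians(-9.25))"
```

```text
t 9.1 tcp [ 0.4739 -0.1343  0.1338] yawY -9.31 z [ 0.0053 -0.001  -1.    ] F [5.  2.9 4.7] [ 0.49 -0.83  0.02] w 0.05061995516786669
shift units [ 0.002  -0.0001 -0.0156]
turn units [ 0.039  0.001 -0.008]
```

Emit:
arm_command(
  increments=[
    [[0,0,0],[0,-0.002,0],1],
    [[0,0,0],[0,-0.002,0],1],
    [[0,0,0],[0,0,0],1],
  ],
)

```text
time_s: 9.4
tcp_pos: [0.4735, -0.1343, 0.1338]
orientation: [0.762, 0.647, 0.003, 0.003]
contact_force: [7.2, 2.7, 1.9]
gripper_width: 0.0506
grasp_force: 63.6
```

```bash
python3 -c "
from h import *
to(.4740,-.1335,.14,np.radians(-9.25))"
```

```text
t 9.4 tcp [ 0.4735 -0.1343  0.1338] yawY -9.34 z [ 0.0082 -0.0015 -1.    ] F [7.2 2.7 1.9] [ 0.33 -1.19 -0.1 ] w 0.0505522800228259
shift units [ 0.0022  0.0011 -0.0154]
turn units [ 0.06   0.001 -0.011]
```

Emit:
arm_command(
  increments=[
    [[0,0,0],[0,0.006,0],1],
    [[0,0,0],[0,0.005,0],1],
    [[0,0,0],[0,0,0.002],1],
    [[0,0,0],[0,0,0.002],1],
    [[0,0,0],[0,0,0],1],
  ],
)

```text
time_s: 9.9
tcp_pos: [0.4746, -0.1342, 0.1328]
orientation: [0.762, 0.648, -0.0, -0.0]
contact_force: [-1.9, 5.0, 14.2]
gripper_width: 0.051
grasp_force: 72.4
```

```bash
python3 -c "
from h import *
to(.4740,-.1335,.14,np.radians(-9.25))"
```

```text
t 9.9 tcp [ 0.4746 -0.1342  0.1328] yawY -9.28 z [-7.e-04  7.e-04 -1.e+00] F [-1.9  5.  14.2] [ 0.64  0.39 -0.03] w 0.050964209059491096
shift units [ 0.0015 -0.0018 -0.018 ]
turn units [-0.006 -0.004 -0.004]
```

Emit:
arm_command(
  increments=[
    [[0,0,0],[0.003,0.001,0],1],
    [[0,0,0],[0,0,0.002],1],
    [[0,0,0],[0,0,0.002],1],
    [[0,0,0],[0,0,0],1],
  ],
)

```text
time_s: 10.3
tcp_pos: [0.4744, -0.1335, 0.1289]
orientation: [0.762, 0.648, -0.001, -0.0]
contact_force: [0.8, -0.1, 1.5]
gripper_width: 0.0507
grasp_force: 65.8
```

```bash
python3 -c "
from h import *
to(.4740,-.1335,.14,np.radians(-9.25))"
```

```text
t 10.3 tcp [ 0.4744 -0.1335  0.1289] yawY -9.28 z [-1.4e-03 -1.0e-04 -1.0e+00] F [ 0.8 -0.1  1.5] [ 0.03 -0.08 -0.12] w 0.050651288870808886
shift units [-0.0003 -0.001  -0.0278]
turn units [-0.01   0.003 -0.004]
```

Emit:
arm_command(
  increments=[
    [[0,0,0],[0,0,0.003],1],
    [[0,0,0],[0,0,0.003],1],
    [[0,0,0],[0,0,0],1],
  ],
)

```text
time_s: 10.6
tcp_pos: [0.4747, -0.1336, 0.1286]
orientation: [0.762, 0.648, -0.001, -0.001]
contact_force: [-4.0, 1.4, 14.2]
gripper_width: 0.0504
grasp_force: 73.2
```

```bash
python3 -c "
from h import *
to(.4744,-.1335,.14,np.radians(-9.25))"
```

```text
t 10.6 tcp [ 0.4747 -0.1336  0.1286] yawY -9.27 z [-0.0021 -0.     -1.    ] F [-4.   1.4 14.2] [ 0.23  0.67 -0.16] w 0.05038932480422533
shift units [-0.     -0.0008 -0.0286]
turn units [-0.015  0.002 -0.003]
```

Emit:
arm_command(
  increments=[
    [[0,0,0],[0,-0.003,0.002],1],
    [[0,0,0],[0,0,0.002],1],
    [[0,0,0],[0,0,0],1],
  ],
)

```text
time_s: 10.9
tcp_pos: [0.4746, -0.1336, 0.1284]
orientation: [0.762, 0.648, -0.0, 0.0]
contact_force: [-4.2, 1.5, 20.6]
gripper_width: 0.0503
grasp_force: 76.0
```

```bash
python3 -c "
from h import *
to(.4744,-.1335,.14,np.radians(-9.25))"
```

```text
t 10.9 tcp [ 0.4746 -0.1336  0.1284] yawY -9.28 z [ 1.e-04 -5.e-04 -1.e+00] F [-4.2  1.5 20.6] [ 0.34  0.89 -0.09] w 0.05034198320815873
shift units [ 0.0002 -0.0005 -0.0289]
turn units [ 0.001  0.004 -0.003]
```

Emit:
arm_command(
  increments=[
    [[0,0,0],[0,0,-0.006],1],
    [[0,0,0],[0,0,-0.003],1],
    [[0,0,0],[0,0,0],-1],
    [[0,0,0],[0,0,0],-1],
    [[0,0,0],[0,0,0],-1],
    [[0,0,0],[0,0,-0.03],-1],
    [[0,0,0],[0,0,-0.1],-1],
    [[0,0,0],[0,0,-0.1],-1],
    [[0,0,0],[0,0,0],-1],
  ],
)

```text
time_s: 11.8
tcp_pos: [0.4782, -0.1347, 0.2281]
orientation: [0.762, 0.648, 0.003, 0.006]
contact_force: [1.2, -0.3, -0.0]
gripper_width: 0.0853
grasp_force: 0.0
```

```bash
python3 -c "
from h import *
y=np.array([np.sin(np.radians(9.25)),np.cos(np.radians(9.25))]);c=np.array([.4746,-.1338])
print(c+.088*y,c-.088*y)
to(*(c+.088*y),.16,np.radians(-9.25))
s=cams.capture('scene')[:,:,::-1]
b=cv2.resize(s[235:395,280:440],None,fx=3.7,fy=3.7,interpolation=cv2.INTER_CUBIC)
cv2.imwrite('pics/d5.png',b)"
```

```text
[ 0.48874535 -0.04694432] [ 0.46045465 -0.22065568]
t 11.8 tcp [ 0.4782 -0.1347  0.2281] yawY -9.26 z [ 0.0122 -0.0048 -0.9999] F [ 1.2 -0.3 -0. ] [-0.03 -0.01 -0.01] w 0.08532851302745617
shift units [ 0.2213 -0.0116  0.1694]
turn units [ 0.092  0.02  -0.001]
```

View pics/d5.png

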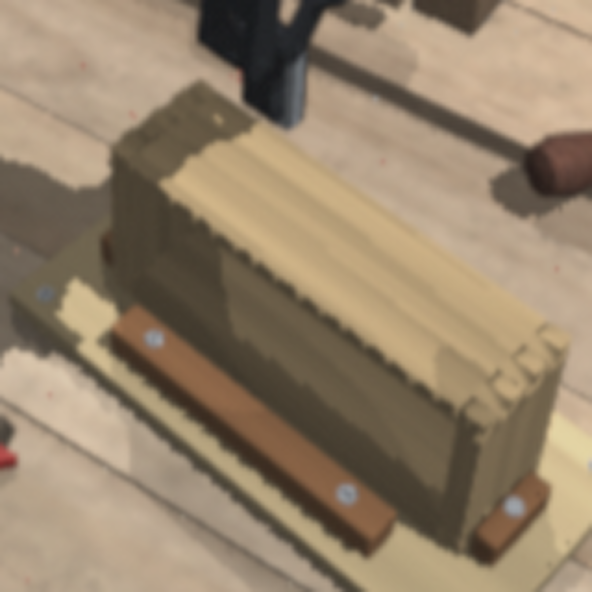

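Emit:
arm_command(
  increments=[
    [[0,0,0],[0.1,-0.005,0],1],
    [[0,0,0],[0.1,-0.004,0],1],
    [[0,0,0],[0.006,0,0.09],1],
    [[0,0,0],[0,0,0.09],1],
    [[0,0,0],[0,0,0],1],
    [[0,0,0],[0,0,0],1],
    [[0,0,0],[0,0,0],1],
  ],
  grip_force=40,
)

```text
time_s: 12.55
tcp_pos: [0.4847, -0.0517, 0.1505]
orientation: [0.762, 0.647, 0.001, 0.001]
contact_force: [-0.3, -0.4, 0.4]
gripper_width: 0.0002
grasp_force: 0.0
```

```bash
python3 -c "
from h import *
to(.4878,-.0529,.14,np.radians(-9.25))"
```

```text
t 12.55 tcp [ 0.4847 -0.0517  0.1505] yawY -9.3 z [ 2.1e-03 -5.0e-04 -1.0e+00] F [-0.3 -0.4  0.4] [-0.03  0.02 -0.03] w 0.00023343501813877324
shift units [-0.0018  0.0081  0.0262]
turn units [ 0.016  0.001 -0.006]
```

Emit:
arm_command(
  increments=[
    [[0.016,0,0],[0,0.008,0.013],1],
    [[0,0,0],[0,0,0.006],1],
    [[0,0,0],[0,0,0.006],1],
    [[0,0,0],[0,0,0.006],1],
    [[0,0,0],[0,0,0.004],1],
    [[0,0,0],[0,0,0],1],
  ],
)

```text
time_s: 13.15
tcp_pos: [0.4864, -0.0517, 0.1348]
orientation: [0.762, 0.648, -0.001, -0.001]
contact_force: [0.1, 0.1, 0.7]
gripper_width: -0.0002
grasp_force: 0.0
```

```bash
python3 -c "
from h import *
to(.4878,-.0529,.133,np.radians(-9.25))"
```

```text
t 13.15 tcp [ 0.4864 -0.0517  0.1348] yawY -9.27 z [-2.9e-03  4.0e-04 -1.0e+00] F [0.1 0.1 0.7] [-0.1   0.04 -0.03] w -0.00018608263066434509
shift units [-0.0025  0.0038  0.0045]
turn units [-0.021  0.    -0.003]
```

Emit:
arm_command(
  increments=[
    [[0,0,0],[0,0,0.003],1],
    [[0,0,0],[0,0,0.002],1],
    [[0,0,0],[0,0,0.002],1],
    [[0,0,0],[0,0,0],1],
  ],
)

```text
time_s: 13.55
tcp_pos: [0.4869, -0.0517, 0.133]
orientation: [0.762, 0.648, -0.001, -0.001]
contact_force: [-1.7, 0.7, 4.9]
gripper_width: 0.0001
grasp_force: 2.5
```

```bash
python3 -c "
from h import *
to(.4878,-.0529,.133,np.radians(-9.25))"
```

```text
t 13.55 tcp [ 0.4869 -0.0517  0.133 ] yawY -9.27 z [-2.4e-03  4.0e-04 -1.0e+00] F [-1.7  0.7  4.9] [ 0.05  0.3  -0.02] w 0.00010292052756636944
shift units [-0.0026  0.0028  0.0001]
turn units [-0.018  0.    -0.002]
```

Contact at 0.1335; push to about 16 N.

Emit:
arm_command(
  increments=[
    [[0,0,0],[0,0,0.002],1],
    [[0,0,0],[0,0,0.002],1],
    [[0,0,0],[0,0,0.002],1],
    [[0,0,0],[0,0,0],1],
    [[0,0,0],[0,0,0],1],
  ],
)

```text
time_s: 14.05
tcp_pos: [0.4871, -0.0517, 0.1328]
orientation: [0.762, 0.648, -0.001, -0.001]
contact_force: [-6.5, 1.7, 17.9]
gripper_width: -0.0002
grasp_force: 8.9
```

```bash
python3 -c "
from h import *
to(.4878,-.0529,.133,np.radians(-9.25))"
```

```text
t 14.05 tcp [ 0.4871 -0.0517  0.1328] yawY -9.26 z [-2.7e-03  3.0e-04 -1.0e+00] F [-6.5  1.7 17.9] [ 0.18  1.07 -0.04] w -0.0001813123009885032
shift units [-0.0026  0.0021 -0.0006]
turn units [-0.019  0.001 -0.002]
```

Emit:
arm_command(
  increments=[
    [[0,0,0],[0,0,-0.03],1],
    [[0,0,0],[0,0,-0.05],1],
    [[0,0,0],[-0.104,0,0],1],
    [[0,0,0],[-0.104,0,0],1],
    [[0,0,0],[-0.104,0,0],1],
    [[0,0,0],[-0.103,0,0],1],
    [[0,0,0],[0,0,0.04],1],
    [[0,0,0],[0,0,0],1],
    [[0,0,0],[0,0,0],1],
  ],
)

```text
time_s: 14.95
tcp_pos: [0.4595, -0.2151, 0.1456]
orientation: [0.762, 0.648, -0.001, -0.002]
contact_force: [0.2, 0.3, 0.7]
gripper_width: -0.0
grasp_force: 0.0
```

```bash
python3 -c "
from h import *
to(.4614,-.2147,.1345,np.radians(-9.25))"
```

```text
t 14.95 tcp [ 0.4595 -0.2151  0.1456] yawY -9.28 z [-0.0036  0.0013 -1.    ] F [0.2 0.3 0.7] [-0.01  0.01 -0.01] w -1.2188486685377284e-05
shift units [0.0018 0.0047 0.0277]
turn units [-0.027 -0.005 -0.004]
```

Emit:
arm_command(
  increments=[
    [[0,0,0],[0,0.004,0.01],1],
    [[0,0,0],[0,0,0.01],1],
    [[0,0,0],[0,0,0.004],1],
    [[0,0,0],[0,0,0.003],1],
    [[0,0,0],[0,0,0.003],1],
    [[0,0,0],[0,0,0.002],1],
    [[0,0,0],[0,0,0],1],
  ],
)

```text
time_s: 15.65
tcp_pos: [0.4617, -0.2158, 0.1332]
orientation: [0.762, 0.648, -0.001, -0.001]
contact_force: [0.2, 0.9, -0.6]
gripper_width: 0.0001
grasp_force: 0.0
```

```bash
python3 -c "
from h import *
to(.4614,-.2147,.1345,np.radians(-9.25))"
```

```text
t 15.65 tcp [ 0.4617 -0.2158  0.1332] yawY -9.27 z [-2.1e-03  2.0e-04 -1.0e+00] F [ 0.2  0.9 -0.6] [-0.02  0.   -0.02] w 6.23378259248732e-05
shift units [ 0.0026 -0.0011 -0.0033]
turn units [-0.015  0.001 -0.003]
```

Emit:
arm_command(
  increments=[
    [[0,0,0],[0,0,0.002],1],
    [[0,0,0],[0,0,0.002],1],
    [[0,0,0],[0,0,0.002],1],
    [[0,0,0],[0,0,0.001],1],
    [[0,0,0],[0,0,0],1],
  ],
)

```text
time_s: 16.15
tcp_pos: [0.4619, -0.2162, 0.1328]
orientation: [0.762, 0.648, -0.001, -0.001]
contact_force: [-4.2, 2.4, 15.0]
gripper_width: -0.0001
grasp_force: 7.2
```

```bash
python3 -c "
from h import *
to(.4614,-.2147,.1345,np.radians(-9.25))"
```

```text
t 16.15 tcp [ 0.4619 -0.2162  0.1328] yawY -9.27 z [-2.4e-03  1.0e-04 -1.0e+00] F [-4.2  2.4 15. ] [0.37 0.82 0.05] w -0.00010906532085471622
shift units [ 0.0034 -0.0017 -0.0043]
turn units [-0.017  0.002 -0.002]
```

Emit:
arm_command(
  increments=[
    [[0,0,0],[0,0,-0.03],1],
    [[0,0,0],[0,0,-0.1],1],
    [[0,0,0],[0,0,-0.1],1],
    [[0,0,0],[0,0,0],1],
    [[0,0,0],[0,0,0],1],
  ],
)

```text
time_s: 16.65
tcp_pos: [0.4626, -0.2163, 0.2239]
orientation: [0.762, 0.648, -0.0, 0.001]
contact_force: [-0.4, 0.5, 0.0]
gripper_width: 0.0
grasp_force: 0.0
```

```bash
python3 -c "
from h import *
from plant import manip
to(.4614,-.2147,.1345);print(manip.close_job())"
```

```text
t 16.65 tcp [ 0.4626 -0.2163  0.2239] yawY -9.28 z [ 8.0e-04 -1.4e-03 -1.0e+00] F [-0.4  0.5  0. ] [0.03 0.02 0.02] w 3.100289532871774e-05
shift units [ 0.0038 -0.0039  0.2234]
the job is handed in; nothing more can be done
None
```

The board is in its slots and I pressed it flush at both ends, with the wrist reading about 15 to 18 N at the ends and about 21 N at most. I released it, backed the arm clear and handed the job in at 16.7 s; no verdict came back.

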